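# Unbolt the sample chest past its safety catch

### The job

Unlock the grey sample chest: press its long spring-loaded safety catch down with one fingertip and keep it down while the other fingertip pushes the bolt by its upright lug all the way out of its keeper, without letting the catch up on the way. Then let go, so that the catch springs back up and locks the fully drawn bolt open. Only push and press, pick nothing up, and leave the vials and the beaker beside it where they stand.

Things in the scene. Friction and masses are not known exactly. Their poses are not given: they have to be found in the camera images.
- chest: fixed grey metal chest, white lid, 154 x 220 mm, lid top 64 mm above the table. Origin: centre of its underside; z up; -x is the near side. On the lid: near, the long catch plate; 56 mm behind it (centre to centre, along +x), parallel, the bolt, which lies along y and is drawn toward -y. Bolt bar 16 mm wide, its top 89 mm above the table; its guides and keeper (+y end) rise to 95 mm
- catch_top (a point): centre of the top face of the safety catch, a ribbed level steel plate 28 mm (chest x) by 104 mm (chest y) at chest x = -30 mm, y = 0, 116 mm above the table when up. It moves straight down; a fingertip may press anywhere on it and slide along it. Axes as the chest's
- catch (a joint): how far the catch is pressed, m: 0 up, 0.008 fully down. Spring 3 N at the top, 8 N at the bottom; returns by itself. Its tooth stands in a comb on the bolt and blocks it unless pressed more than 5 mm. The comb has gaps for the bolt at 0, 12, 24 and 36 mm: let go on the way, the catch jumps up into the next gap and blocks again
- lug_top (a point): centre of the top of the bolt's upright lug, 134 mm above the table: a steel plate 24 mm wide (chest x), 8 mm thick (chest y), standing 45 mm above the bar. At the start at chest x = +26 mm, y about -2 mm. It is pushed on its +y face toward -y; the 45 mm behind that face are free above the bar. Axes as the chest's
- bolt (a joint): how far the bolt is drawn, m: 0 shut in the keeper, 0.036 fully drawn (stop), positive toward the chest's -y. Friction about 2 N, no spring. The catch springs fully up at the end only with the bolt at about 0.035 or more
- vial_a: glass vial with a black screw cap, 28 mm across, 55 mm high, standing beside the chest. Loose; leave it alone. Origin: centre of its underside
- vial_b: glass vial with a white screw cap, 28 mm across, 55 mm high, standing beside the chest. Loose; leave it alone. Origin: centre of its underside
- beaker: small glass beaker, 52 mm across, 56 mm high, standing beside the chest. Loose; leave it alone. Origin: centre of its underside

How it is judged:
By the outcome, as a careful person would: the job done as asked, in the order asked, and still so for the second after the job is handed in, with the robot touching nothing.
It also fails if it takes over 38 s, if anything falls off the work surface, if the arm or the gripper's body presses on something with over 40 N, if the wrist force passes 120 N, or if a joint passes its speed limit or range.

### The arm

A 6-joint arm with a two-finger parallel gripper is mounted at the origin on the work surface; the furniture and walls round the work are solid. World frame = base frame: x ahead of the robot, y to its left, z up, the work surface at z = 0. Lengths are in m, angles in rad, forces in N, time in s.
With the tool pointing down it reaches from about 0.425 to 1.125 m from the base axis. Payload 14.9 kg.
Tool frame: the origin (TCP) lies midway between the tips of the shut fingers; the grasp point (between the pads) lies 19 mm behind it; z points along the fingers, y is the line along which they close (so a half turn about z gives the same grasp; the last joint's range is limited). The gripper opens to 91 mm and grips with 3 to 60 N. Pads are 32 mm wide; open, the fingers measure 118 mm over their backs; the gripper's body (76 mm by 178 mm) begins 60 mm behind the grasp point.
Start: joints at [-1.342, 0.379, 1.734, -0, 1.028, -0.033], TCP at [0.181, -0.676, 0.214] pointing down, gripper open.
Joint ranges: [-2.77, 2.77], [-0.74, 2.19], [0, 2.66], [-1.06, 4.2], [0.31, 2.87], [-3.08, 3.08]. Speed limits (rad/s): [1.89, 1.89, 2.39, 3.14, 3.14, 3.14].

### API

Orientations are given as a rotation vector (axis times angle).
In Python, from cell import arm gives the robot as it stands.
- The arm moves only by the tool play_rows, never from a script. Its argument "increments" is a list of rows, each a list of 3 entries, a list of its own where there are three numbers: the finger opening in mm, from 0 to 91.2, then the shift along the tool's x, y, z in mm, then the turn, a rotation vector about the tool's x, y, z in degrees. A call has 1 to 20 rows; each row shifts and turns the commanded pose from where the row before left it, along the tool's axes as they then stand; what a row does not reach is not made up. A row lasts 1/8 s, in which the tool goes at most 62.5 mm and 10.7 degrees, less where a joint would pass 70% of its speed; a pose out of reach is approached as far as the arm can. A call is refused whole if a number of a shift passes 62.5 or a number of a turn 10.7, either way. A call with a gripper value outside its range is refused whole. The fingers move at their own pace and stop on an object; the grip force is fixed at half the most. Time passes only in rows, so rows that do not move let the fingers close. It gives the time, the measured TCP pose, the force, the opening and the grip force at its end, in the units of the state.
- arm.observe(): the state, without advancing time (a new reading comes with each control period).
- arm.grab_frame(name): name is "scene" or "top"; returns (picture, depth): 480x640x3 uint8, red, green, blue; 480x640 float32, m along the optical axis (not along the pixel's ray), 0 where there is no reading.
- arm.camera_model(name): a dict with "K" (3x3 intrinsics, pixels), "R" (3x3) and "t" (3): a world point X has camera coordinates R X + t. Camera axes: x right, y down, z forward; pixel columns grow to the right and rows downward; lengths in m; the calibration is good to about 2 mm. A picture is of the moment at which its call begins. camera_model takes no time and is no camera call.
- arm.sign_off(): hands the job in; it is judged then, once.
The state is a dict: "t": time; "joint_pos": joint angles; "qd": joint speeds; "effort": joint torques, N m; "tcp_pos": TCP position; "tool_rot": TCP orientation; "wrist_force": force on the tool from outside, world axes, zero at the start; "ft_torque": the same for the moment, N m; "gripper_width": opening from 0.0 (shut) to 1.0 (fully open); "gripper_force": force on a finger pad.
Only numpy, scipy, OpenCV 4.12 (cv2) and the standard library are available. Lean on these libraries where they do the work, as an engineer would, in place of code of your own. Each camera call takes 0.05 s, during which the arm holds its last target. There are 200 camera calls.

## Working session

There is one attempt and no reset: what is moved stays moved. The work goes in short steps, Python scripts to look and compute and a tool call to move; the robot and the scene stay as the last step left them, time stands still between calls to the robot, and variables do not carry over. Pictures are saved under pics/ and viewed, at most 10 in all, crops included, and the job is handed in when it is done.

Besides the shell and the picture viewer there is one more tool, called after "Request:" as name(argument=value, ...) on one line, values as JSON. play_rows: Moves the arm, as the interface text tells. Its arguments: {"type":"object","properties":{"increments":{"type":"array","items":{"type":"array"}}},"required":["increments"]}

```bash
mkdir -p pics; python3 - <<'E'
from cell import arm
import cv2,numpy as np
for n in("scene","top"):
    p,d=arm.grab_frame(n); cv2.imwrite(f"pics/{n}0.png",p[:,:,::-1]); np.save(f"pics/{n}0.npy",d)
    m=arm.camera_model(n); print(n,m)
print(arm.observe())
E
```

```text
scene {'K': array([[526.2291011 ,   0.        , 319.88491962],
       [  0.        , 526.2291011 , 238.15606655],
       [  0.        ,   0.        ,   1.        ]]), 'R': array([[-0.82569324, -0.56394162, -0.01416057],
       [-0.34819904,  0.52924283, -0.77373087],
       [ 0.44383342, -0.63393366, -0.63335615]]), 't': array([0.44974917, 0.2559574 , 0.70088687])}
top {'K': array([[518.48942098,   0.        , 309.84335785],
       [  0.        , 518.48942098, 239.55239051],
       [  0.        ,   0.        ,   1.        ]]), 'R': array([[-0.01856976, -0.99980643,  0.0065015 ],
       [-0.99800255,  0.01814276, -0.06051234],
       [ 0.06038268, -0.00761221, -0.99814628]]), 't': array([0.01804628, 0.54033794, 1.07507941])}
{'t': 0.1, 'joint_pos': array([-1.34229074e+00,  3.79354778e-01,  1.73466357e+00, -5.66202593e-06,
        1.02842938e+00, -3.32979134e-02]), 'qd': array([ 8.61864893e-05, -2.62067011e-03, -1.26792667e-03, -8.54141272e-04,
        5.11999175e-04,  5.22600885e-04]), 'effort': array([ 1.53980560e-03, -7.65042329e+01, -4.35289299e+01,  6.52845902e-02,
        3.98373487e-02, -1.00624038e-05]), 'tcp_pos': array([ 0.18110249, -0.67585521,  0.2133839 ]), 'tool_rot': array([-3.11387119e+00, -4.09960072e-01,  1.38430122e-04]), 'wrist_force': array([-0.09084954,  0.35088405,  0.51449884]), 'ft_torque': array([ 0.06321142, -0.00325673,  0.02632707]), 'gripper_force': 0.0, 'gripper_width': 1.0017590551216349}
```

View pics/top0.png

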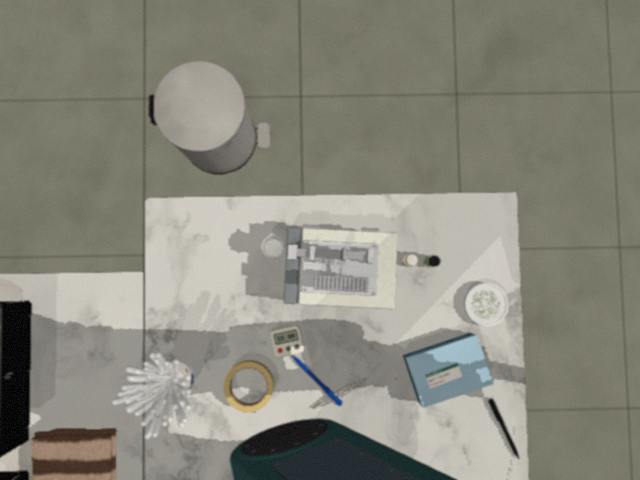

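View pics/scene0.png

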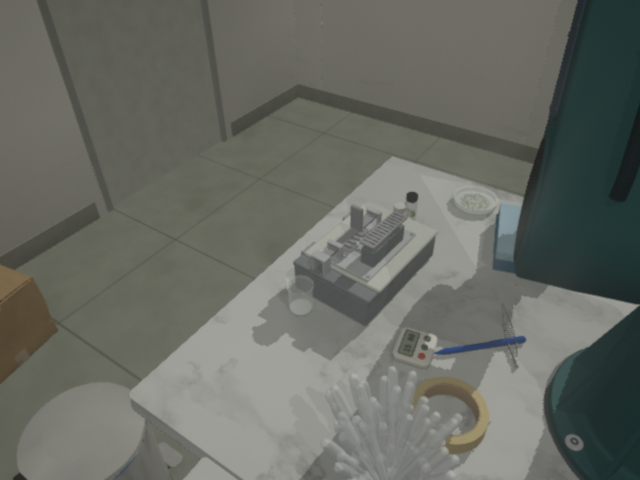

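The chest sits at about (345,268) in the top view, with the ribbed catch at about (342,283), the vials at (412,260) and (433,260), and the beaker at (272,245). I'll enlarge both views.

```bash
python3 - <<'E'
import cv2
a=cv2.imread("pics/top0.png")[210:320,270:410]; cv2.imwrite("pics/tc.png",cv2.resize(a,None,fx=5.4,fy=5.4,interpolation=cv2.INTER_CUBIC))
a=cv2.imread("pics/scene0.png")[180:330,280:450]; cv2.imwrite("pics/sc.png",cv2.resize(a,None,fx=4,fy=4,interpolation=cv2.INTER_CUBIC))
E
```

```text
(no output)
```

View pics/tc.png

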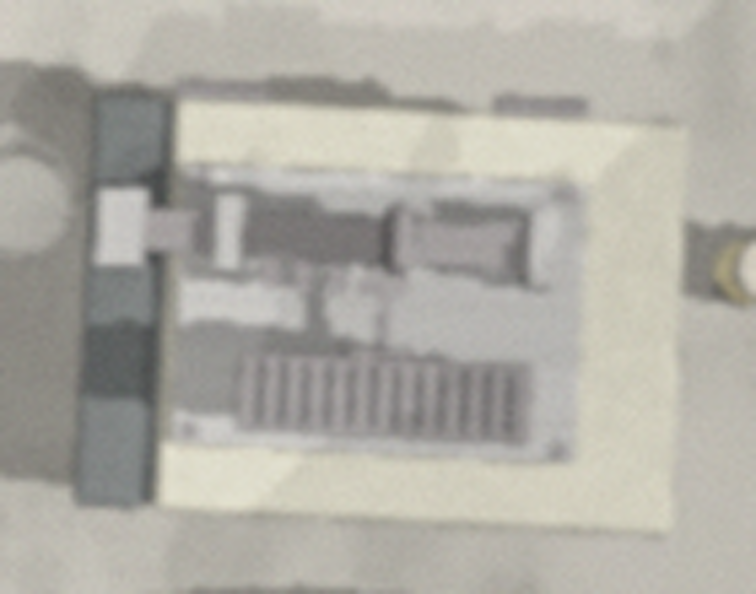

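View pics/sc.png

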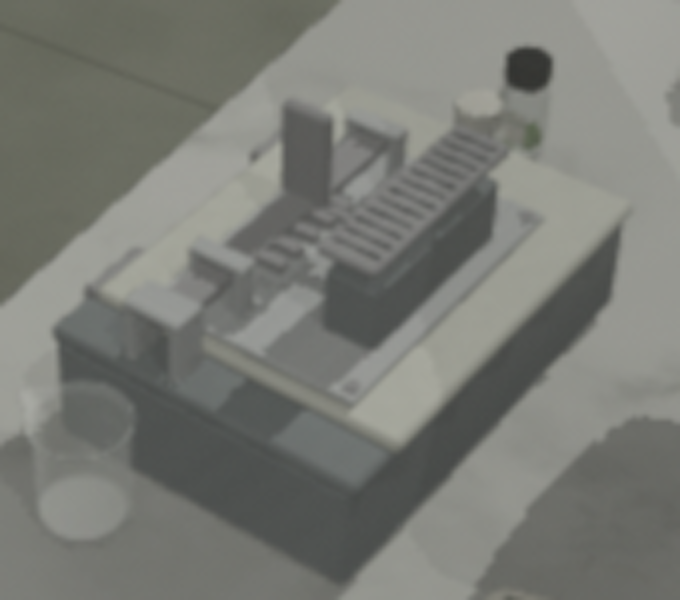

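Top crop: the catch corners are about (240,352), (530,363), (526,443) and (237,430), the lug is at about (397,237), and the keeper is at the left (+y). Scene crop: the lug top is about (307,107), and the path along the bolt's -y end is clear.

```bash
cat > h.py <<'E'
from cell import arm
import numpy as np
def ray(n,u,v,z):
    m=arm.camera_model(n); d=m["R"].T@np.linalg.solve(m["K"],[u,v,1]); c=-m["R"].T@m["t"]
    return c+d*(z-c[2])/d[2]
def T(u,v,z): return ray("top",270+(u+.5)/5.4-.5,210+(v+.5)/5.4-.5,z)
def S(u,v,z): return ray("scene",280+(u+.5)/4-.5,180+(v+.5)/4-.5,z)
E
python3 - <<'E'
from h import *
np.set_printoptions(precision=4,suppress=True)
c=[T(*p,.116) for p in((240,352),(530,363),(526,443),(237,430))]
print(np.array(c)); print("catch",np.mean(c,0)); d=c[0]+c[3]-c[1]-c[2]; print("yaw",np.degrees(np.arctan2(-d[0],d[1])),np.linalg.norm(d)/2)
c=[S(*p,.116) for p in((324,248),(463,125),(508,153),(375,272))]
print(np.array(c),"catchS",np.mean(c,0)); d=c[0]+c[3]-c[1]-c[2]; print("yawS",np.degrees(np.arctan2(-d[0],d[1])),np.linalg.norm(d)/2)
c=[T(*p,.064) for p in((92,90),(688,122),(672,530),(75,503))]
print("lid",np.array(c),np.mean(c,0)); d=c[0]+c[3]-c[1]-c[2];print("yaw",np.degrees(np.arctan2(-d[0],d[1])),np.linalg.norm(d)/2)
print("lug",T(397,237,.134),S(307,105,.134))
print("vials",ray("top",412,260,.055),ray("top",433,260,.055),"beaker",ray("top",272,245,.056))
d=np.load("pics/top0.npy")
m=arm.camera_model("top")
for u,v in((342,282),(343,254),(320,300),(343,252),(344,254)):
    z=d[v,u]; print(u,v,m["R"].T@(np.linalg.solve(m["K"],[u*z,v*z,z])-m["t"]))
from scipy.spatial.transform import Rotation as R
print(R.from_rotvec(arm.observe()["tool_rot"]).as_matrix())
E
```

```text
[[ 0.4672  0.0021  0.116 ]
 [ 0.4614 -0.1001  0.116 ]
 [ 0.4334 -0.098   0.116 ]
 [ 0.4398  0.0037  0.116 ]]
catch [ 0.4505 -0.0481  0.116 ]
yaw -3.4376559448273327 0.10215401596244415
[[ 0.4637  0.0014  0.116 ]
 [ 0.4565 -0.1013  0.116 ]
 [ 0.4316 -0.0941  0.116 ]
 [ 0.4396  0.0031  0.116 ]] catchS [ 0.4478 -0.0477  0.116 ]
yawS -4.351223007594967 0.10021350191634293
lid [[ 0.5654  0.0548  0.064 ]
 [ 0.5494 -0.1675  0.064 ]
 [ 0.3981 -0.1573  0.064 ]
 [ 0.4122  0.0635  0.064 ]] [ 0.4813 -0.0516  0.064 ]
yaw -3.8900786514381642 0.22202775507346595
lug [ 0.5062 -0.0529  0.134 ] [ 0.5069 -0.0558  0.134 ]
vials [ 0.4929 -0.198   0.055 ] [ 0.4922 -0.2406  0.055 ] beaker [0.5285 0.0853 0.056 ]
342 282 [ 0.4524 -0.051   0.1129]
343 254 [ 0.5052 -0.0527  0.1333]
320 300 [ 0.4162 -0.0096  0.0624]
343 252 [ 0.5089 -0.0527  0.1349]
344 254 [ 0.5052 -0.0546  0.1332]
[[ 0.9659  0.2588 -0.0002]
 [ 0.2588 -0.9659  0.0008]
 [ 0.     -0.0009 -1.    ]]
```

Both cameras agree: chest yaw is about -3.8°, the centre is about (0.480,-0.051), and the lug is about (0.506,-0.054). With the fingers along chest x and about 43 mm open, one tip is over the catch and the other is behind the lug. First I move above the chest.

Request:
play_rows(increments=[[91,[28.5,-34.4,0],[0,0,0]],[91,[28.5,-34.4,0],[0,0,0]],[91,[28.5,-34.4,0],[0,0,0]],[91,[28.5,-34.4,0],[0,0,0]],[91,[28.5,-34.4,0],[0,0,0]],[91,[28.5,-34.4,0],[0,0,0]],[91,[28.5,-34.4,0],[0,0,0]],[91,[28.5,-34.4,0],[0,0,0]],[43,[28.5,-34.4,0],[0,0,0]],[43,[28.5,-34.4,0],[0,0,0]],[43,[28.5,-34.4,0],[0,0,0]],[43,[28.5,-34.4,0],[0,0,0]],[43,[28.5,-34.4,0],[0,0,0]],[43,[28.5,-34.4,0],[0,0,0]],[43,[28.5,-34.4,0],[0,0,0]],[43,[28.5,-34.4,0],[0,0,0]]])

```text
t: 2.1
tcp_pos: [0.4795, -0.025, 0.2139]
tool_rot: [3.115, 0.41, -0.0]
wrist_force: [0.1, -0.7, -0.3]
gripper_width: 0.471
gripper_force: 0.0
```

Request:
play_rows(increments=[[43,[0,0,0],[0,0,-8.9]],[43,[0,0,0],[0,0,-8.9]],[43,[0,0,0],[0,0,-8.9]],[43,[0,0,0],[0,0,-8.9]],[43,[0,0,0],[0,0,-8.9]],[43,[0,0,0],[0,0,-8.9]],[43,[0,0,0],[0,0,-8.9]],[43,[0,0,0],[0,0,-8.9]],[43,[0,0,0],[0,0,0]],[43,[0,0,0],[0,0,0]]])

```text
t: 3.35
tcp_pos: [0.4791, -0.0265, 0.2139]
tool_rot: [-2.298, -2.142, 0.0]
wrist_force: [-0.1, -0.0, -1.0]
gripper_width: 0.472
gripper_force: 0.0
```

```bash
cat >> h.py <<'E'
from scipy.spatial.transform import Rotation as Rt
def st():
    np.set_printoptions(precision=4,suppress=True)
    s=arm.observe(); R=Rt.from_rotvec(s["tool_rot"]).as_matrix()
    print(s["t"],s["tcp_pos"],s["wrist_force"],s["ft_torque"],s["gripper_width"]*91.2,s["gripper_force"]); print(R)
    a=np.radians(-3.8); x=np.array([np.cos(a),np.sin(a),0]); y=np.array([-np.sin(a),np.cos(a),0])
    d=s["tcp_pos"]-[.480,-.0507,0]; print("chest xy mm",1e3*d@x,1e3*d@y)
    return s,R
E
python3 - <<'E'
from h import *
import cv2
s,R=st()
print("goal in tool mm",1e3*R.T@(np.array([.4796,-.0266,.150])-s["tcp_pos"]))
p,d=arm.grab_frame("scene"); cv2.imwrite("pics/s1.png",cv2.resize(p[100:330,240:480,::-1],None,fx=2.5,fy=2.5))
E
```

```text
3.35 [ 0.4791 -0.0265  0.2139] [-0.0974 -0.0408 -0.9899] [-0.0024 -0.1011  0.0045] 43.07510315332049 0.0
[[ 0.0698  0.9976 -0.0002]
 [ 0.9976 -0.0698  0.    ]
 [ 0.     -0.0002 -1.    ]]
chest xy mm -2.5243755401483843 24.103720986849297
goal in tool mm [-0.0834  0.5392 63.8507]
```

View pics/s1.png

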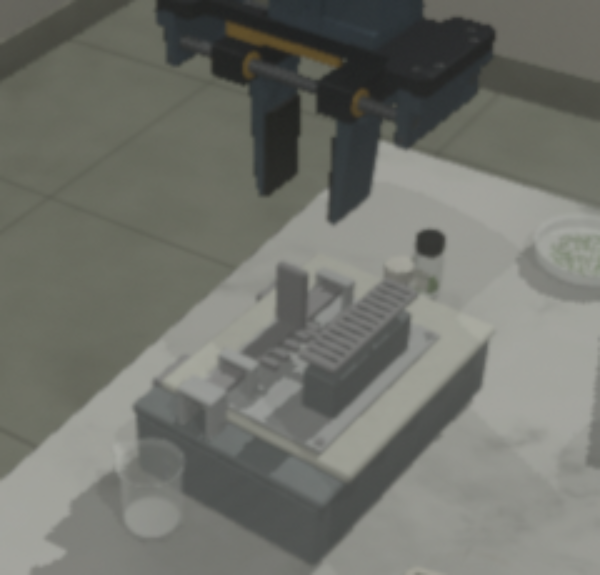

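The picture shows the gripper upright and aligned above the chest, with both fingertips clear (at about (265,190) and (335,218)). Next I descend to just above the catch.

Request:
play_rows(increments=[[43,[0,0.5,20],[0,0,0]],[43,[0,0,20],[0,0,0]],[43,[0,0,20],[0,0,0]],[43,[0,0,12],[0,0,0]],[43,[0,0,10],[0,0,0]],[43,[0,0,6],[0,0,0]],[43,[0,0,3],[0,0,0]],[43,[0,0,0],[0,0,0]],[43,[0,0,0],[0,0,0]]])

```text
t: 4.53
tcp_pos: [0.4799, -0.0265, 0.1232]
tool_rot: [2.294, 2.146, 0.001]
wrist_force: [-0.1, -0.0, 0.4]
gripper_width: 0.472
gripper_force: 0.0
```

```bash
python3 - <<'E'
from h import *
import cv2
st()
p,d=arm.grab_frame("scene"); cv2.imwrite("pics/s2.png",cv2.resize(p[130:310,290:450,::-1],None,fx=3.3,fy=3.3))
E
```

```text
4.525 [ 0.4799 -0.0265  0.1232] [-0.1283 -0.0337  0.4297] [-0.067  -0.1108 -0.0324] 43.052510923298165 0.0
[[ 0.0663  0.9978  0.0005]
 [ 0.9978 -0.0663 -0.0001]
 [-0.      0.0005 -1.    ]]
chest xy mm -1.7122049839158164 24.10066258372581
```

View pics/s2.png

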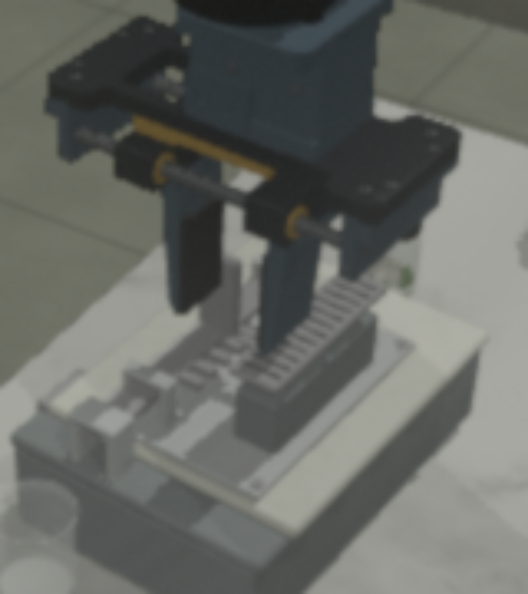

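The near fingertip (285,345) is over the catch and the far one (185,310) is behind the lug at (222,290) with a gap. Now I press.

Request:
play_rows(increments=[[43,[0,0,4],[0,0,0]],[43,[0,0,3],[0,0,0]],[43,[0,0,2],[0,0,0]],[43,[0,0,2],[0,0,0]],[43,[0,0,2],[0,0,0]],[43,[0,0,1],[0,0,0]],[43,[0,0,0],[0,0,0]],[43,[0,0,0],[0,0,0]]])

```text
t: 5.58
tcp_pos: [0.4797, -0.0265, 0.1091]
tool_rot: [-2.294, -2.146, 0.0]
wrist_force: [-2.1, 0.1, 7.0]
gripper_width: 0.474
gripper_force: 3.7
```

Request:
play_rows(increments=[[43,[0,0,0.6],[0,0,0]],[43,[0,0,0.6],[0,0,0]],[43,[0,0,0],[0,0,0]],[43,[0,0,0],[0,0,0]]])

```text
t: 6.08
tcp_pos: [0.4797, -0.0265, 0.1081]
tool_rot: [-2.294, -2.146, 0.0]
wrist_force: [-4.4, 0.8, 14.4]
gripper_width: 0.472
gripper_force: 6.9
```

The catch is bottomed at 14 N. Now I slide toward -y, watching the force.

Request:
play_rows(increments=[[43,[-2,0,0],[0,0,0]],[43,[-2,0,0],[0,0,0]],[43,[-2,0,0],[0,0,0]],[43,[-2,0,0],[0,0,0]],[43,[-2,0,0],[0,0,0]],[43,[-2,0,0],[0,0,0]],[43,[0,0,0],[0,0,0]]])

```text
t: 6.95
tcp_pos: [0.4795, -0.0381, 0.1082]
tool_rot: [2.295, 2.146, 0.002]
wrist_force: [-1.0, 7.1, 11.5]
gripper_width: 0.472
gripper_force: 5.3
```

Request:
play_rows(increments=[[43,[-2,0,0],[0,0,0]],[43,[-2,0,0],[0,0,0]],[43,[-2,0,0],[0,0,0]],[43,[-2,0,0],[0,0,0]],[43,[-2,0,0],[0,0,0]],[43,[-2,0,0],[0,0,0]],[43,[-2,0,0],[0,0,0]],[43,[-2,0,0],[0,0,0]],[43,[-2,0,0],[0,0,0]],[43,[-2,0,0],[0,0,0]],[43,[-2,0,0],[0,0,0]],[43,[0,0,0],[0,0,0]]])

```text
t: 8.45
tcp_pos: [0.478, -0.0601, 0.1082]
tool_rot: [-2.295, -2.146, -0.002]
wrist_force: [-1.2, 7.5, 11.4]
gripper_width: 0.473
gripper_force: 5.5
```

Request:
play_rows(increments=[[43,[-2,0,0],[0,0,0]],[43,[-2,0,0],[0,0,0]],[43,[-1,0,0],[0,0,0]],[43,[-1,0,0],[0,0,0]],[43,[0,0,0],[0,0,0]]])

```text
t: 9.07
tcp_pos: [0.4776, -0.066, 0.1082]
tool_rot: [-2.295, -2.146, -0.002]
wrist_force: [-0.5, 7.4, 11.2]
gripper_width: 0.471
gripper_force: 5.7
```

Request:
play_rows(increments=[[43,[-1,0,0],[0,0,0]],[43,[-1,0,0],[0,0,0]],[43,[0,0,0],[0,0,0]]])

```text
t: 9.45
tcp_pos: [0.4775, -0.0673, 0.1082]
tool_rot: [-2.294, -2.145, -0.003]
wrist_force: [1.4, 17.5, 12.1]
gripper_width: 0.474
gripper_force: 11.2
```

The force jumped to 17.5 N, so the bolt is at its stop. I lift to release the catch while still holding against the lug, then back off and rise.

Request:
play_rows(increments=[[43,[-0.3,0,0],[0,0,0]],[43,[0,0,0],[0,0,0]],[43,[0,0,-3],[0,0,0]],[43,[0,0,-4],[0,0,0]],[43,[0,0,-5],[0,0,0]],[43,[0,0,0],[0,0,0]],[43,[0,0,0],[0,0,0]]])

```text
t: 10.32
tcp_pos: [0.4758, -0.0674, 0.119]
tool_rot: [-2.292, -2.144, 0.0]
wrist_force: [-1.7, 15.8, -0.8]
gripper_width: 0.467
gripper_force: 8.1
```

Request:
play_rows(increments=[[43,[2,0,0],[0,0,0]],[43,[3,0,0],[0,0,0]],[43,[3,0,0],[0,0,0]],[43,[0,0,-10],[0,0,0]],[43,[0,0,-20],[0,0,0]],[43,[0,0,-30],[0,0,0]],[43,[0,0,-40],[0,0,0]],[43,[0,0,-40],[0,0,0]],[43,[0,0,-40],[0,0,0]],[43,[0,0,0],[0,0,0]],[43,[0,0,0],[0,0,0]]])

```text
t: 11.7
tcp_pos: [0.477, -0.0607, 0.2995]
tool_rot: [-2.294, -2.146, 0.0]
wrist_force: [-0.6, 0.3, -0.3]
gripper_width: 0.469
gripper_force: 0.0
```

```bash
python3 - <<'E'
from h import *
import cv2
st()
p,d=arm.grab_frame("scene"); cv2.imwrite("pics/s3.png",cv2.resize(p[180:330,280:450,::-1],None,fx=4,fy=4,interpolation=cv2.INTER_CUBIC))
E
```

```text
11.7 [ 0.477  -0.0607  0.2995] [-0.6172  0.2668 -0.2708] [-0.0082 -0.0973 -0.0175] 42.81160104667989 0.0
[[ 0.0663  0.9978 -0.0001]
 [ 0.9978 -0.0663 -0.    ]
 [-0.     -0.0001 -1.    ]]
chest xy mm -2.298773332208359 -10.212381081158856
```

View pics/s3.png

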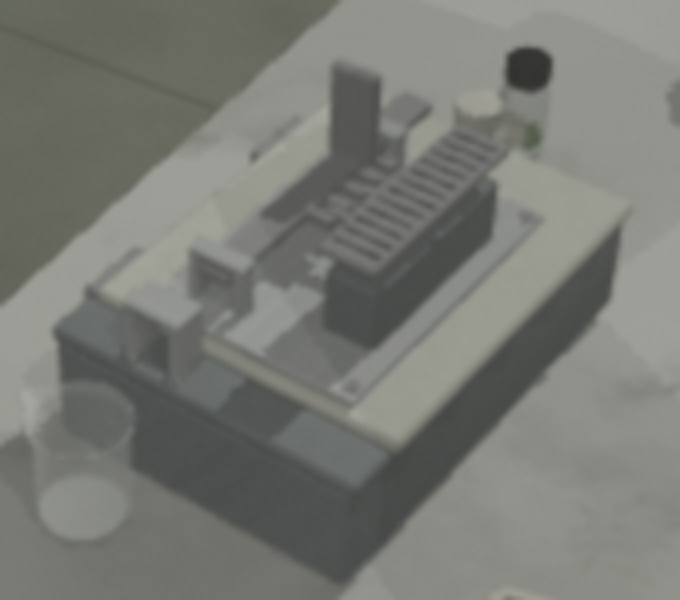

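The lug is now at about (357,70) and the bolt is out of the keeper at (160,335). The catch is at its original raised height (corner still at (324,248)), and the vials and beaker haven't moved. I'll check the lug travel and hand in.

```bash
python3 - <<'E'
from h import *
d=np.linalg.norm(S(357,70,.134)-S(307,105,.134)); print(d)
if d>.032: print(arm.sign_off())
E
```

```text
0.03367679376804826
the job is handed in; nothing more can be done
None
```

I drew the bolt to its stop with the catch held down, and the catch then sprang back up to its starting height. From the last picture I measured about 34 mm of lug travel, roughly 2 mm under the full 36 mm and within what I can read off the image. The vials and beaker stand where they were, the arm touches nothing, and the job was handed in at about 12 s; no verdict came back.

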